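Unhook the display lantern past the sprung keeper and box it

TASK

A customer wants the toy lantern hanging on the display hook. Take it by its handle, use the handle itself to press the hook's red sprung keeper open towards the mouth, gently and without straining the hook, then lift the handle out over the hook and draw the lantern off; set it down gently, upright inside the open cardboard gift box and let go. Leave the other stock where it is.

Things in the scene. Friction and masses are not known exactly. Their poses are not given: they have to be found in the camera images.
- lantern: loose orange-and-white toy lantern, 0.2-0.31 kg, 64 mm across, body 85 mm tall; origin at centre of underside, z up. Stiff grey bail on top: two flat upright legs (14 mm along x, 8 mm thick along y, outer faces 60 mm and inner 44 mm apart) up to z 165 mm, joined by a round top bar along y. The loop below the bar is 73 mm high; the hook passes through it along x
- handle (a point): centre of the handle's round top bar (8 mm thick, along the lantern's y), 161 mm above the lantern's underside. Grasp from above at this level over the two outer leg faces (60 mm)
- stand: fixed wooden stand with a steel hook; origin on the table, x points from the hook's mouth back to the post (centre at x 115 mm; foot x 35 to 155, 120 mm wide, 10 high). Hook: level beam along x, 12 mm wide, top (saddle carrying the bar) at z 202 mm, underside 192, keeper bracket below to 173. The hook is strained if the lantern presses it with over 16 N
- lip (a point): nominal front edge of the steel roof over the saddle, at saddle height (stand x 0, z 202 mm). Roof underside is 13 mm, top 19 mm above the saddle, and the seat runs 42 mm back (+x) from the lip. The hook block is hand-clamped: lip, keeper and tip really stand up to 10 mm nearer or farther along x; this is not measured, find it by feel
- keeper_rest (a point): nominal hinge of the red keeper, 22 mm below the nominal lip. Plate 22 mm wide, top 22 mm above the saddle, closed upright at the lip. Pushed to -x by the bar it gives at about 3.5 N and takes 5-7 N when the bar (centre 4 mm before the lip) clears the roof and may be lifted; its stop comes soon after (centre 6-8 mm before the lip), where force rises steeply past 8 N
- hook_tip (a point): nominal top of the hook's small upturned tip, 32 mm in front (-x) of the lip, 12 mm above the saddle, 8 mm thick along x; shifts with the lip
- gift_box: open cardboard box, 140 x 140 mm, walls 5 mm thick and 40 mm high, floor 5 mm thick, heavy enough to stay; origin at the centre of its underside
- egg_shaker: loose yellow egg shaker, 45 mm across, 57 mm high; bystander; origin at its underside
- crayon_box: loose blue carton 50 x 60 x 25 mm; bystander; origin at its underside
- card_game: loose green carton 55 x 60 x 22 mm; bystander; origin at its underside
- pot: loose white ceramic pot, 52 mm across, 50 mm high; bystander; origin at its underside
Not all that is in view belongs to the job. Of the things shaped like the lantern, the orange one is meant. Of the things like the stand, leave any that is turquoise; of the rest the smaller one is meant.

How it is judged:
By the outcome, as a careful person would: the job done as asked, in the order asked, and still so for the second after the job is handed in, with the robot touching nothing.
It also fails if it takes over 61 s, if anything falls off the work surface, if the arm or the gripper's body presses on something with over 40 N, if the wrist force passes 120 N, or if a joint passes its speed limit or range.

ROBOT

A 6-joint arm with a two-finger parallel gripper is mounted at the origin on the work surface. World frame = base frame: x ahead of the robot, y to its left, z up, the work surface at z = 0. Lengths are in m, angles in rad, forces in N, time in s.
With the tool pointing down it reaches from about 0.35 to 0.85 m from the base axis. Payload 8.1 kg.
Tool frame: the origin (TCP) lies at the very end of the fingers, on their centre line; the grasp point (between the pads) lies 19 mm behind it; z points along the fingers, y is the line along which they close (so a half turn about z gives the same grasp; the last joint's range is limited). The gripper opens to 93 mm and grips with 3 to 60 N. Pads are 15 mm wide; open, the fingers measure 128 mm over their backs; the gripper's body (75 mm by 188 mm) begins 65 mm behind the grasp point.
Start: joints at [-1.433, 0.13, 1.488, -0, 1.523, -0.085], TCP at [0.133, -0.585, 0.219] pointing down, gripper open.
Joint ranges: [-2.96, 2.96], [-0.89, 2.26], [0.02, 2.5], [-1.34, 4.48], [0, 2.73], [-2.66, 2.66]. Speed limits (rad/s): [2.39, 2.39, 2.79, 3.14, 3.14, 3.14].

INTERFACE

Orientations are given as a rotation vector (axis times angle).
In Python, from plant import monitor, eyes, ticket gives the robot as it stands.
- The arm moves only by the tool arm_command, never from a script. Its argument "deltas" is a list that holds one entry, the list of rows, each a list of 6 numbers: the shift along the world's x, y, z in cm, then the turn, a rotation vector about the world's x, y, z in degrees. In form: [[[tx, ty, tz, rx, ry, rz], ...]]. A call has 1 to 12 rows; each row shifts and turns the commanded pose from where the row before left it; what a row does not reach is not made up. A row lasts 1/12 s, in which the tool goes at most 41.7 mm and 7.16 degrees, less where a joint would pass 70% of its speed; a pose out of reach is approached as far as the arm can. A call is refused whole if a number of a shift passes 4.17 or a number of a turn 7.16, either way. A call with a gripper value outside its range is refused whole. "gripper" is the opening, from -1 (shut) to 1 (fully open), set as the call begins (left out, the last holds). The fingers move at their own pace and stop on an object; "squeeze" is the grip in N (left out, the last holds). Time passes only in rows, so rows that do not move let the fingers close. It gives the time, the measured TCP pose, the force, the opening and the grip force at its end, in the units of the state.
- monitor.read_state(): the state, without advancing time (a new reading comes with each control period).
- eyes.read_camera(name): name is "side" or "top"; returns the picture (420x560x3 uint8, blue, green, red); there is no depth.
- eyes.camera_model(name): a dict with "fx", "fy", "cx", "cy" (pixels), "rvec" (rotation vector, rad) and "tvec" (3), from world to camera coordinates, as OpenCV has them. Camera axes: x right, y down, z forward; pixel columns grow to the right and rows downward; lengths in m; the calibration is good to about 2 mm. A picture is of the moment at which its call begins. camera_model takes no time and is no camera call.
- ticket.close_job(): hands the job in; it is judged then, once.
The state is a dict: "t": time; "q": joint angles; "dq": joint speeds; "joint_torque": joint torques, N m; "tool_pos": TCP position; "orientation": TCP orientation; "force": force on the tool from outside, world axes, zero at the start; "wrist_torque": the same for the moment, N m; "opening": finger opening in m; "gripper_force": force on a finger pad.
Only numpy, scipy, OpenCV 4.12 (cv2) and the standard library are available. Lean on these libraries where they do the work, as an engineer would, in place of code of your own. Each camera call takes 0.05 s, during which the arm holds its last target. There are 200 camera calls.

## Working session

There is one attempt and no reset: what is moved stays moved. The work goes in short steps, Python scripts to look and compute and a tool call to move; the robot and the scene stay as the last step left them, time stands still between calls to the robot, and variables do not carry over. Pictures are saved under pics/ and viewed, at most 10 in all, crops included, and the job is handed in when it is done.

Besides the shell and the picture viewer there is one more tool, called after "Request:" as a command line: name --argument value ..., lists and objects as JSON in quotes. arm_command: Moves the arm, as the interface text tells. Its arguments: {"type":"object","properties":{"deltas":{"type":"array"},"gripper":{"type":"number"},"squeeze":{"type":"number"}},"required":["deltas"]}

```bash
mkdir -p pics; cat > h.py <<'E'
import numpy as np, cv2
from plant import monitor, eyes, ticket
def cam(n):
    m=eyes.camera_model(n); K=np.array([[m['fx'],0,m['cx']],[0,m['fy'],m['cy']],[0,0,1.]])
    R=cv2.Rodrigues(np.array(m['rvec'],float))[0]; t=np.array(m['tvec'],float).ravel(); return K,R,t
def ray(n,u,v):
    K,R,t=cam(n); d=R.T@np.linalg.solve(K,[u,v,1.]); return -R.T@t,d/np.linalg.norm(d)
def plane(n,u,v,z):
    o,d=ray(n,u,v); return o+d*(z-o[2])/d[2]
def proj(n,p):
    K,R,t=cam(n); q=K@(R@np.array(p,float)+t); return q[:2]/q[2]
def tri(a,b):
    (o1,d1),(o2,d2)=ray('top',*a),ray('side',*b)
    s=np.linalg.lstsq(np.c_[d1,-d2],o2-o1,rcond=None)[0]; p,q=o1+d1*s[0],o2+d2*s[1]
    return (p+q)/2,np.linalg.norm(p-q)
E
python3 - <<'E'
from h import *
for n in('top','side'):
    i=eyes.read_camera(n); cv2.imwrite(f'pics/{n}0.png',i)
    K,R,t=cam(n); print(n,K[0,0],-R.T@t,R.round(2).tolist())
E
```

```text
top 539.2636690139825 [ 0.21527735 -0.02546917  1.5521993 ] [[-0.01, -1.0, -0.01], [-0.99, 0.01, -0.15], [0.15, 0.01, -0.99]]
side 382.61984271330357 [0.05703871 0.68949428 0.81387776] [[-0.89, -0.46, 0.02], [-0.31, 0.57, -0.76], [0.34, -0.68, -0.65]]
```

View pics/top0.png

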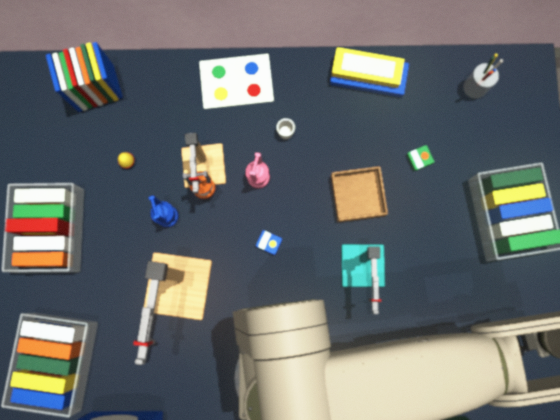

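View pics/side0.png

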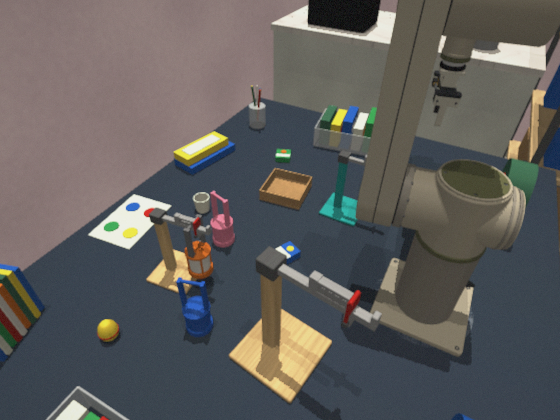

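Top view: candidates shaped like the lantern are orange (205,187), blue (163,213) and pink (258,172). Stands are small wood (203,165), large wood (178,287) and turquoise (363,265). I choose the orange lantern on the small wood stand; the gift box is at (359,194). A close crop of both views checks this.

```bash
python3 - <<'E'
from h import *
a=cv2.imread('pics/top0.png')[120:220,140:275]; b=cv2.imread('pics/side0.png')[180:300,140:260]
a=cv2.resize(a,(540,400),interpolation=cv2.INTER_CUBIC)[:, :400]; b=cv2.resize(b,(400,400),interpolation=cv2.INTER_CUBIC)
cv2.imwrite('pics/c0.png',np.hstack([a,b]))
E
```

```text
(no output)
```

View pics/c0.png

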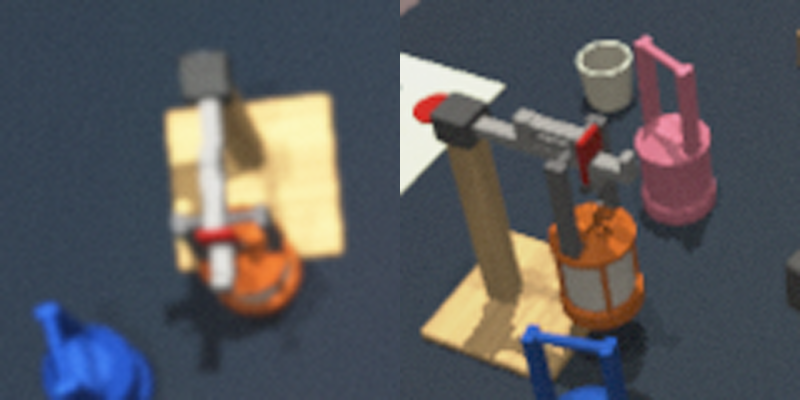

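The crop confirms the orange lantern hanging on the small wooden stand's hook: bar ends at about top (185,175) and (206,174), red keeper at (193,179), mouth towards the robot. Now I measure.

```bash
python3 - <<'E'
from h import *
top=cv2.imread('pics/top0.png'); side=cv2.imread('pics/side0.png')
def big(m,x0,y0,x1,y1):
    z=np.zeros_like(m); z[y0:y1,x0:x1]=m[y0:y1,x0:x1]
    c=max(cv2.findContours(z,cv2.RETR_EXTERNAL,cv2.CHAIN_APPROX_NONE)[0],key=cv2.contourArea); return c
h=cv2.cvtColor(top,cv2.COLOR_BGR2HSV)
wood=cv2.inRange(h,(12,40,110),(30,255,255))
c=big(wood,175,138,235,195)
P=np.array([plane('top',u,v,.01)[:2] for u,v in c[:,0]],np.float32)
print('foot rect',cv2.minAreaRect(P), 'bb px',cv2.boundingRect(c))
# edge fits: right edge & bottom corners in px
hull=cv2.approxPolyDP(cv2.convexHull(c),3,True)[:,0]; print([(p.tolist(),plane('top',*p,.01)[:2].round(3).tolist()) for p in hull])
red=cv2.inRange(h,(0,150,90),(6,255,255))|cv2.inRange(h,(172,150,90),(180,255,255))
c=big(red,180,165,205,190); r=cv2.boundingRect(c); m=cv2.moments(c); print('keeper',r,plane('top',r[0]+r[2]/2-.5,r[1]+r[3]/2-.5,.224))
for n,(u,v) in {'barL':(185,175.5),'barR':(206,173.8)}.items(): print(n,plane('top',u,v,.206))
for n,(u,v) in {'cap':(191,138.5),'tip':(195,191)}.items(): print(n,plane('top',u,v,.212))
cg=big(cv2.inRange(h,(8,80,60),(22,255,255)),325,160,392,225)
for z in(.04,):
    P=np.array([plane('top',u,v,z)[:2] for u,v in cg[:,0]],np.float32); print('box',cv2.minAreaRect(P),cv2.boundingRect(cg))
for nm,(u,v) in dict(pink=(258,175),blue=(165,215),pinktop=(256,157),bluetop=(153,199),egg=(125,160),pot=(286,128),cray=(268,242),card=(421,157)).items(): print(nm,plane('top',u,v,.17 if 'top' in nm else .05)[:2].round(3))
E
```

```text
foot rect ((0.6103718876838684, 0.1946641504764557), (0.1257147490978241, 0.0854586660861969), 5.537309169769287) bb px (195, 143, 32, 42)
[([221, 143], [0.674, 0.162]), ([226, 181], [0.559, 0.147]), ([212, 184], [0.551, 0.188]), ([196, 172], [0.587, 0.235]), ([196, 151], [0.651, 0.236]), ([200, 145], [0.669, 0.225])]
keeper (189, 177, 11, 4) [0.51894755 0.20398956 0.224     ]
barL [0.53121414 0.23029724 0.206     ]
barR [0.53498939 0.17649419 0.206     ]
cap [0.62724525 0.2153242  0.212     ]
tip [0.4892084 0.2030539 0.212    ]
box ((0.5113473534584045, -0.23556992411613464), (0.14556920528411865, 0.14549177885055542), 6.945006847381592) (331, 167, 57, 55)
pink [0.567 0.051]
blue [0.454 0.315]
pinktop [0.587 0.05 ]
bluetop [0.478 0.32 ]
egg [0.616 0.433]
pot [ 0.705 -0.03 ]
cray [0.374 0.024]
card [ 0.613 -0.415]
```

```bash
python3 - <<'E'
from h import *
L=tri((185,175.5),(186.5,229.)); R=tri((206,173.8),(200,217)); print(L,R,(L[0]+R[0])/2)
for p in L[0],R[0]: print(proj('side',p),proj('top',p))
print(proj('side',[.531,.2303,.206]),proj('side',[.535,.1765,.206]))
s=monitor.read_state(); Rm=cv2.Rodrigues(np.array(s['orientation'],float))[0]; print(s['tool_pos'],s['orientation'],Rm.round(3),s['opening'],s['t'],s['force'])
E
```

```text
(array([0.53093515, 0.2300332 , 0.20794737]), np.float64(0.00039701585229271505)) (array([0.53550614, 0.17687498, 0.2008443 ]), np.float64(0.001558567196254667)) [0.53322064 0.20345409 0.20439583]
[186.58828309 229.01680908] [184.95981807 175.4325108 ]
[199.67220111 216.9340536 ] [206.14955166 174.06686916]
[186.61393989 229.69850621] [199.67798444 215.29386178]
[ 0.13251872 -0.58464583  0.21767687] [-3.12043371e+00 -3.49036661e-01  9.32295153e-05] [[ 0.975  0.221 -0.   ]
 [ 0.221 -0.975  0.002]
 [ 0.    -0.002 -1.   ]] 0.09297059535345914 0.1 [0.66807846 1.14915652 0.15250489]
```

Request:
arm_command --deltas '[[[2.5,2,1,0,0,-0.65],[2.5,2,1,0,0,-0.65],[2.5,2,1,0,0,-0.65],[2.5,2,1,0,0,-0.65],[2.5,2,1,0,0,-0.65],[2.5,2,1,0,0,-0.65],[2.5,2,1,0,0,-0.65],[2.5,2,1,0,0,-0.65],[2.5,2,1,0,0,-0.65],[2.5,2,1,0,0,-0.65],[2.5,2,1,0,0,-0.65],[2.5,2,1,0,0,-0.65]]]' --gripper 1 --squeeze 15

```text
t: 1.1
tool_pos: [0.4335, -0.3438, 0.3387]
orientation: [-3.138, -0.135, 0.001]
force: [1.0, -0.2, 0.9]
opening: 0.0926
gripper_force: 0.0
```

Request:
arm_command --deltas '[[[0.8,3.5,0,0,0,0],[0.8,3.5,0,0,0,0],[0.8,3.5,0,0,0,0],[0.8,3.5,0,0,0,0],[0.8,3.5,0,0,0,0],[0.8,3.5,0,0,0,0],[0.8,3.5,0,0,0,0],[0.8,3.5,0,0,0,0],[0.8,3.5,0,0,0,0],[0.8,3.5,0,0,0,0],[0.8,3.5,0,0,0,0],[0.8,3.5,0,0,0,0]]]'

```text
t: 2.1
tool_pos: [0.5284, 0.0767, 0.3383]
orientation: [3.139, 0.136, -0.001]
force: [1.2, -0.3, 0.5]
opening: 0.0928
gripper_force: 0.0
```

Request:
arm_command --deltas '[[[0.1,3.2,0,0,0,0],[0.1,3.2,0,0,0,0],[0.1,3.2,-0.5,0,0,0],[0.0,3.1,-1,0,0,0],[0,0,-1.5,0,0,0],[0,0,-1.5,0,0,0],[0,0,-1.5,0,0,0],[0,0,-1,0,0,0],[0,0,0,0,0,0]]]'

```text
t: 2.85
tool_pos: [0.5301, 0.2015, 0.2653]
orientation: [3.137, 0.136, -0.008]
force: [-1.0, 0.2, -0.7]
opening: 0.093
gripper_force: 0.0
```

Request:
arm_command --deltas '[[[0.1,0.1,-1,0,0,0],[0.1,0.1,-1,0,0,0],[0.1,0,-1,0,0,0],[0,0,-1,0,0,0],[0,0,-1,0,0,0],[0,0,-1,0,0,0],[0,0,-1,0,0,0],[0,0,-0.8,0,0,0],[0,0,0,0,0,0],[0,0,0,0,0,0]]]'

```text
t: 3.68
tool_pos: [0.5342, 0.2037, 0.19]
orientation: [3.138, 0.136, -0.002]
force: [0.5, -0.5, -0.1]
opening: 0.0929
gripper_force: 0.0
```

```bash
python3 - <<'E'
from h import *
a=eyes.read_camera('top')[120:220,150:250]; b=eyes.read_camera('side')[170:270,140:240]
cv2.imwrite('pics/c1.png',np.hstack([cv2.resize(x,(400,400),interpolation=cv2.INTER_CUBIC) for x in(a,b)]))
s=monitor.read_state();print(s['tool_pos'],s['force'])
E
```

```text
[0.534965   0.20395577 0.19131151] [ 0.70274866 -1.14093499  0.08108695]
```

View pics/c1.png

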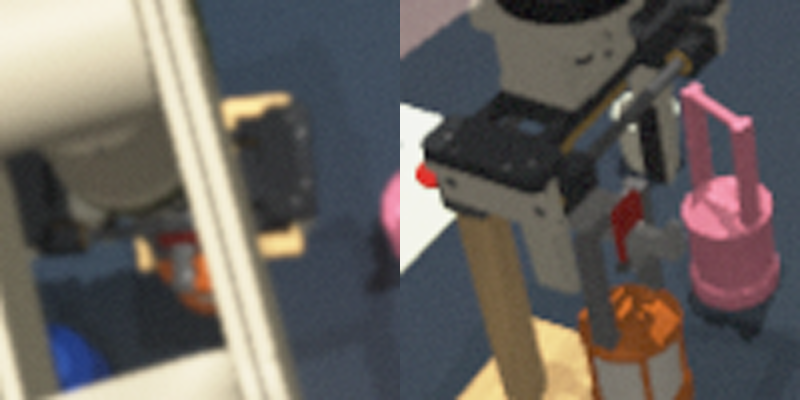

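Side crop: the near finger hangs beside the left leg, finger tip at crop (560,288), which is side px (180,242), leg to its right at (598-400)/4+140 = 190. I check numerically whether the finger is offset in x.

```bash
python3 - <<'E'
from h import *
T=np.array([.5342,.2037,.190]); c,s=np.cos(np.radians(4.95)),np.sin(np.radians(4.95)); X=np.array([c,s,0]);Y=np.array([-s,c,0])
f=lambda p:((proj('side',p)-[140,170])*4+[400,0]).round(0)
for d in(.0465,.064):
  for x in(-.0075,.0075):
    print(d,x,f(T+Y*d+X*x),f(T+Y*d+X*x+[0,0,.04]))
B=np.array([.533,.2035,0])
for x in(-.007,.007):print('leg',f(B+Y*.03+X*x+[0,0,.21]),f(B+Y*.03+X*x+[0,0,.135]))
E
```

```text
0.0465 -0.0075 [581. 285.] [570. 233.]
0.0465 0.0075 [558. 277.] [547. 226.]
0.064 -0.0075 [563. 305.] [552. 254.]
0.064 0.0075 [540. 298.] [528. 246.]
leg [593. 241.] [611. 332.]
leg [572. 234.] [591. 325.]
```

Request:
arm_command --deltas '[[[0,0,-0.2,0,0,0],[0,0,0,0,0,0],[0,0,0,0,0,0],[0,0,0,0,0,0],[0,0,0,0,0,0],[0,0,0,0,0,0],[0,0,0,0,0,0],[0,0,0,0,0,0],[0,0,0,0,0,0]]]' --gripper -1 --squeeze 15

```text
t: 4.53
tool_pos: [0.5347, 0.204, 0.1888]
orientation: [-3.138, -0.136, -0.0]
force: [-0.4, 0.4, 1.4]
opening: 0.0593
gripper_force: 15.0
```

Request:
arm_command --deltas '[[[0,0,0,0,0,0],[0,0,0,0,0,0],[0,0,0.05,0,0,0],[0,0,0.05,0,0,0],[0,0,0.05,0,0,0],[0,0,0.05,0,0,0],[0,0,0,0,0,0],[0,0,0,0,0,0]]]' --squeeze 30

```text
t: 5.2
tool_pos: [0.5345, 0.2038, 0.1905]
orientation: [3.139, 0.136, -0.0]
force: [0.9, -0.7, -1.4]
opening: 0.0598
gripper_force: 30.0
```

```bash
cat > f.py <<'E'
# average a few readings (each camera call advances 0.05 s)
from h import *
import sys
n=int(sys.argv[1]) if len(sys.argv)>1 else 8
F=[];P=[]
for _ in range(n):
    eyes.read_camera('side'); s=monitor.read_state(); F.append(s['force']);P.append(s['tool_pos'])
print(s['t'],'F',np.mean(F,0).round(2),np.std(F,0).round(2),'P',(1e3*np.mean(P,0)).round(2),'M',np.round(s['wrist_torque'],2))
E
python3 f.py
```

```text
5.6 F [-0.09 -0.32 -1.94] [0.39 0.37 0.42] P [534.57 203.8  190.59] M [ 0. -0. -0.]
```

Request:
arm_command --deltas '[[[-0.1,-0.01,0,0,0,0],[-0.1,-0.01,0,0,0,0],[-0.1,-0.01,0,0,0,0],[-0.1,-0.01,0,0,0,0],[0,0,0,0,0,0],[0,0,0,0,0,0]]]'

```text
t: 6.1
tool_pos: [0.5305, 0.2035, 0.1907]
orientation: [-3.139, -0.136, -0.0]
force: [0.8, 0.2, -1.7]
opening: 0.0596
gripper_force: 30.0
```

```bash
python3 f.py 5
```

```text
6.35 F [ 0.17 -0.42 -2.34] [0.16 0.63 0.27] P [530.61 203.43 190.65] M [-0.02  0.06 -0.  ]
```

Request:
arm_command --deltas '[[[-0.1,-0.01,0,0,0,0],[-0.1,-0.01,0,0,0,0],[-0.1,-0.01,0,0,0,0],[0,0,0,0,0,0],[0,0,0,0,0,0]]]'

```text
t: 6.77
tool_pos: [0.5279, 0.2031, 0.1907]
orientation: [-3.139, -0.136, -0.001]
force: [4.8, 0.2, -4.0]
opening: 0.0594
gripper_force: 30.0
```

```bash
python3 f.py 4
```

```text
6.9667 F [ 3.95  0.48 -3.57] [0.59 0.55 0.52] P [527.81 203.12 190.71] M [ 0.07 -0.71  0.02]
```

Request:
arm_command --deltas '[[[-0.1,-0.01,0,0,0,0],[-0.1,-0.01,0,0,0,0],[0,0,0,0,0,0],[0,0,0,0,0,0]]]'

```text
t: 7.3
tool_pos: [0.5257, 0.2029, 0.1907]
orientation: [3.139, 0.136, 0.001]
force: [4.7, 0.5, -4.3]
opening: 0.0598
gripper_force: 30.0
```

```bash
python3 f.py 4
```

```text
7.5 F [ 4.82  0.08 -3.59] [0.55 0.11 0.19] P [525.68 202.92 190.71] M [ 0.04 -0.81  0.03]
```

Request:
arm_command --deltas '[[[-0.1,-0.01,0,0,0,0],[-0.1,-0.01,0,0,0,0],[0,0,0,0,0,0],[0,0,0,0,0,0]]]'

```text
t: 7.83
tool_pos: [0.5238, 0.2027, 0.1908]
orientation: [-3.139, -0.136, -0.001]
force: [5.0, 0.8, -2.5]
opening: 0.0597
gripper_force: 30.0
```

```bash
python3 f.py 5
```

```text
8.0833 F [ 5.56  0.61 -3.96] [0.34 0.32 0.44] P [523.86 202.73 190.78] M [ 0.   -1.    0.03]
```

Request:
arm_command --deltas '[[[-0.05,0,0,0,0,0],[-0.05,-0.01,0,0,0,0],[0,0,0,0,0,0],[0,0,0,0,0,0]]]'

```text
t: 8.42
tool_pos: [0.523, 0.2027, 0.1908]
orientation: [-3.139, -0.136, -0.001]
force: [6.1, 0.6, -4.1]
opening: 0.06
gripper_force: 30.0
```

```bash
python3 f.py 6
```

```text
8.7167 F [ 6.18  0.44 -3.79] [0.5  0.41 0.35] P [522.97 202.66 190.86] M [ 0.01 -1.01  0.04]
```

Request:
arm_command --deltas '[[[-0.05,0,0,0,0,0],[-0.05,-0.01,0,0,0,0],[0,0,0,0,0,0],[0,0,0,0,0,0]]]'

```text
t: 9.05
tool_pos: [0.5221, 0.2026, 0.1909]
orientation: [-3.138, -0.136, -0.002]
force: [7.2, 0.7, -3.3]
opening: 0.0601
gripper_force: 30.0
```

```bash
python3 f.py 6
```

```text
9.35 F [ 6.01  0.51 -3.98] [0.3  0.27 0.46] P [522.08 202.58 190.94] M [ 0.07 -1.14 -0.02]
```

Request:
arm_command --deltas '[[[0,0,0.05,0,0,0],[0,0,0.05,0,0,0],[0,0,0.05,0,0,0],[0,0,0,0,0,0],[0,0,0,0,0,0]]]'

```text
t: 9.77
tool_pos: [0.522, 0.2026, 0.1925]
orientation: [-3.139, -0.136, -0.002]
force: [6.1, 0.5, -2.7]
opening: 0.0598
gripper_force: 30.0
```

```bash
python3 f.py 4
```

```text
9.9667 F [ 5.88  0.17 -3.49] [0.25 0.66 0.4 ] P [522.04 202.57 192.5 ] M [ 0.08 -0.99 -0.  ]
```

Request:
arm_command --deltas '[[[-0.05,0,0,0,0,0],[-0.05,-0.01,0,0,0,0],[0,0,0,0,0,0],[0,0,0,0,0,0]]]'

```text
t: 10.3
tool_pos: [0.5211, 0.2025, 0.1925]
orientation: [-3.138, -0.136, -0.002]
force: [6.0, 0.8, -3.3]
opening: 0.0598
gripper_force: 30.0
```

```bash
python3 f.py 4
```

```text
10.5 F [ 6.62  0.32 -3.01] [0.06 0.64 0.25] P [521.08 202.49 192.5 ] M [ 0.04 -1.04  0.01]
```

Request:
arm_command --deltas '[[[0,0,0.05,0,0,0],[0,0,0.05,0,0,0],[0,0,0.03,0,0,0],[0,0,0,0,0,0]]]'

```text
t: 10.83
tool_pos: [0.521, 0.2025, 0.1938]
orientation: [-3.138, -0.136, -0.002]
force: [7.0, 1.0, -2.9]
opening: 0.0595
gripper_force: 30.0
```

```bash
python3 f.py 4
```

```text
11.0333 F [ 6.02  0.3  -2.93] [0.51 0.37 0.21] P [521.03 202.49 193.82] M [ 0.1  -1.02  0.01]
```

Request:
arm_command --deltas '[[[-0.05,0,0,0,0,0],[0,0,0.03,0,0,0],[0,0,0.03,0,0,0],[0,0,0.03,0,0,0],[0,0,0,0,0,0]]]'

```text
t: 11.45
tool_pos: [0.5205, 0.2025, 0.1947]
orientation: [-3.138, -0.136, -0.002]
force: [6.1, 0.2, -2.9]
opening: 0.0597
gripper_force: 30.0
```

```bash
python3 f.py 4
```

```text
11.65 F [ 5.77  0.03 -2.28] [0.36 0.4  0.64] P [520.49 202.48 194.7 ] M [ 0.1  -1.03 -0.01]
```

Request:
arm_command --deltas '[[[0,0,0.05,0,0,0],[0,0,0.05,0,0,0],[0,0,0.1,0,0,0],[0,0,0.1,0,0,0],[0,0,0,0,0,0],[0,0,0,0,0,0]]]'

```text
t: 12.15
tool_pos: [0.5204, 0.2025, 0.1978]
orientation: [-3.138, -0.136, -0.001]
force: [4.4, -0.0, -1.7]
opening: 0.0598
gripper_force: 30.0
```

```bash
python3 f.py 3
```

```text
12.3 F [ 4.98  0.34 -1.2 ] [0.21 0.29 0.25] P [520.33 202.49 197.73] M [ 0.06 -0.77  0.02]
```

Request:
arm_command --deltas '[[[0,0,0.1,0,0,0],[0,0,0.1,0,0,0],[0,0,0.1,0,0,0],[0,0,0.1,0,0,0],[0,0,0.1,0,0,0],[0,0,0.1,0,0,0],[0,0,0.1,0,0,0],[0,0,0,0,0,0]]]'

```text
t: 12.97
tool_pos: [0.5201, 0.2025, 0.2046]
orientation: [-3.139, -0.136, -0.0]
force: [3.9, 0.3, -2.9]
opening: 0.06
gripper_force: 30.0
```

Request:
arm_command --deltas '[[[0,0,0.1,0,0,0],[0,0,0.1,0,0,0],[0,0,0.1,0,0,0],[0,0,0.1,0,0,0],[0,0,0.1,0,0,0],[0,0,0.1,0,0,0],[0,0,0.1,0,0,0],[0,0,0,0,0,0]]]'

```text
t: 13.63
tool_pos: [0.5195, 0.2024, 0.2111]
orientation: [3.138, 0.136, -0.002]
force: [0.3, 0.4, -2.6]
opening: 0.0596
gripper_force: 30.0
```

```bash
python3 f.py 2
```

```text
13.7333 F [-0.35  0.62 -2.56] [0.04 0.05 0.32] P [519.6  202.37 210.95] M [-0.02 -0.02 -0.01]
```

Request:
arm_command --deltas '[[[0,0,0.15,0,0,0],[0,0,0.15,0,0,0],[0,0,0.15,0,0,0],[0,0,0.15,0,0,0],[0,0,0.15,0,0,0],[0,0,0.15,0,0,0],[0,0,0,0,0,0]]]'

```text
t: 14.32
tool_pos: [0.5203, 0.2025, 0.2209]
orientation: [-3.138, -0.136, -0.001]
force: [-0.8, 0.5, -1.5]
opening: 0.0599
gripper_force: 30.0
```

```bash
python3 f.py 2; python3 - <<'E'
from h import *
cv2.imwrite('pics/c2.png',cv2.resize(eyes.read_camera('side')[170:290,140:260],(600,600),interpolation=cv2.INTER_CUBIC))
E
```

```text
14.4167 F [ 0.05 -0.02 -2.07] [0.53 0.16 0.36] P [520.2  202.48 220.55] M [ 0.02 -0.02  0.02]
```

View pics/c2.png

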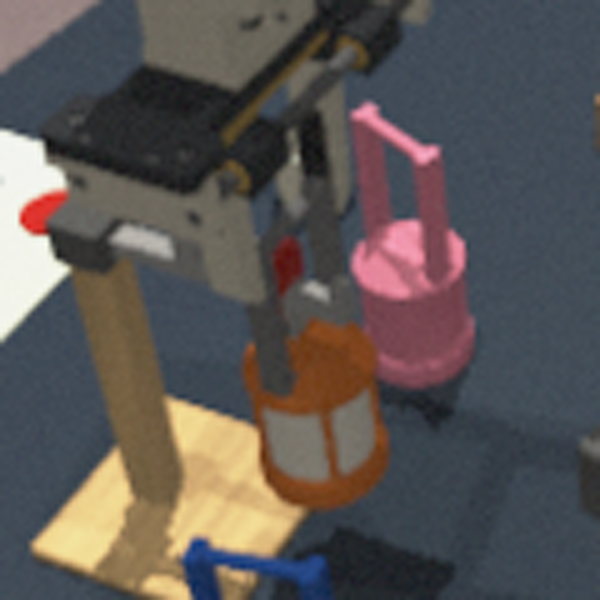

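The lantern (crop 318,410) has risen, with the bar above the closed red keeper (288,262) and the hook still inside the loop. Now I draw it off along -x.

Request:
arm_command --deltas '[[[-0.3,-0.03,0,0,0,0],[-0.5,-0.05,0,0,0,0],[-0.5,-0.05,0,0,0,0],[-0.5,-0.05,0,0,0,0],[-0.5,-0.05,0,0,0,0],[-0.5,-0.05,0,0,0,0],[0,0,0,0,0,0]]]'

```text
t: 15.05
tool_pos: [0.4912, 0.1996, 0.2205]
orientation: [-3.139, -0.136, 0.0]
force: [0.1, -0.6, -2.7]
opening: 0.0596
gripper_force: 30.0
```

Request:
arm_command --deltas '[[[-0.7,-0.06,0,0,0,0],[-0.7,-0.06,0,0,0,0],[-0.7,-0.06,0,0,0,0],[-0.7,-0.06,0,0,0,0],[-0.7,-0.06,0,0,0,0],[-0.7,-0.06,0,0,0,0],[-0.7,-0.06,0,0,0,0],[-0.7,-0.06,0,0,0,0],[-0.7,-0.06,0,0,0,0],[-0.7,-0.06,0,0,0,0],[-0.7,-0.06,0,0,0,0],[-0.5,-0.05,0,0,0,0]]]'

```text
t: 16.05
tool_pos: [0.4093, 0.1925, 0.2203]
orientation: [3.139, 0.136, -0.0]
force: [0.4, 0.5, -2.1]
opening: 0.0598
gripper_force: 30.0
```

Request:
arm_command --deltas '[[[0,0,1,0,0,0],[0,0,2,0,0,0],[0,-0.5,2,0,0,0],[0.2,-1,1.5,0,0,0],[0.4,-2,1,0,0,0],[0.6,-2.5,0.5,0,0,0],[0.7,-3,0,0,0,0],[0.7,-3,0,0,0,0],[0.7,-3,0,0,0,0],[0.7,-3,0,0,0,0],[0.7,-3,0,0,0,0],[0.7,-3,0,0,0,0]]]'

```text
t: 17.05
tool_pos: [0.4645, -0.0492, 0.3014]
orientation: [3.138, 0.136, 0.002]
force: [0.5, 0.5, -1.8]
opening: 0.0598
gripper_force: 30.0
```

Request:
arm_command --deltas '[[[0.7,-3,0,0,0,0],[0.7,-3,0,0,0,0],[0.7,-3,0,0,0,0],[0.7,-3,0,0,0,0],[0.7,-2.5,0,0,0,0],[0.7,-2,0,0,0,0],[0.5,-1.5,0,0,0,0],[0.1,-0.8,0,0,0,0],[0,0,0,0,0,0],[0,0,0,0,0,0]]]'

```text
t: 17.88
tool_pos: [0.512, -0.2353, 0.3005]
orientation: [-3.138, -0.135, 0.0]
force: [-0.3, 0.9, -2.8]
opening: 0.0596
gripper_force: 30.0
```

Request:
arm_command --deltas '[[[0,0,-1,0,0,0],[0,0,-1.5,0,0,0],[0,0,-1.5,0,0,0],[0,0,-1.5,0,0,0],[0,0,-1.5,0,0,0],[0,0,-1.5,0,0,0],[0,0,-1.5,0,0,0],[0,0,-1.5,0,0,0],[0,0,-1.2,0,0,0],[0,0,-0.8,0,0,0],[0,0,0,0,0,0],[0,0,0,0,0,0]]]'

```text
t: 18.88
tool_pos: [0.5119, -0.235, 0.1652]
orientation: [-3.138, -0.137, 0.001]
force: [0.4, -0.4, -1.9]
opening: 0.0598
gripper_force: 30.0
```

```bash
python3 f.py 2; python3 - <<'E'
from h import *
a=eyes.read_camera('top')[140:240,310:410]; b=eyes.read_camera('side')[120:220,240:340]
cv2.imwrite('pics/c3.png',np.hstack([cv2.resize(x,(400,400),interpolation=cv2.INTER_CUBIC) for x in(a,b)]))
E
```

```text
18.9833 F [ 0.1  -0.49 -2.27] [0.2  0.13 0.05] P [ 512.56 -235.51  166.25] M [ 0.06 -0.03  0.02]
```

View pics/c3.png

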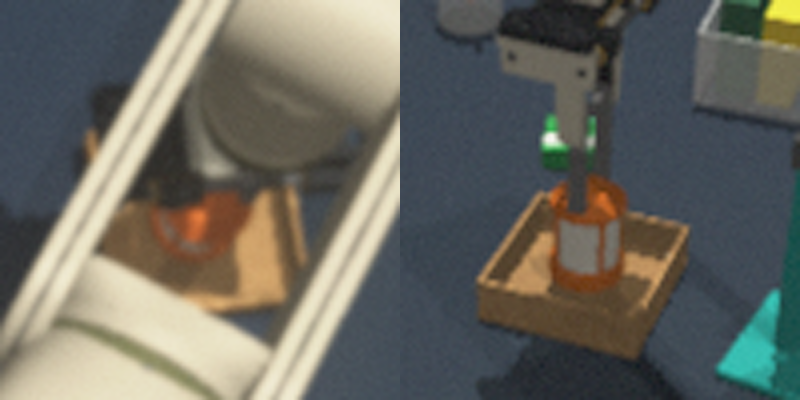

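The lantern hangs upright over the middle of the box floor (side crop 588,245), clear of the walls. I lower it gently.

Request:
arm_command --deltas '[[[0,0,-0.4,0,0,0],[0,0,-0.4,0,0,0],[0,0,-0.3,0,0,0],[0,0,-0.2,0,0,0],[0,0,-0.1,0,0,0],[0,0,-0.05,0,0,0],[0,0,0,0,0,0]]]'

```text
t: 19.67
tool_pos: [0.512, -0.2354, 0.1507]
orientation: [-3.138, -0.136, 0.0]
force: [0.6, 0.0, -2.7]
opening: 0.0593
gripper_force: 30.0
```

```bash
python3 f.py 2
```

```text
19.7667 F [-0.07  0.31 -2.22] [0.51 0.44 0.53] P [ 512.15 -235.49  150.9 ] M [ 0.04 -0.   -0.  ]
```

Request:
arm_command --deltas '[[[0,0,-0.05,0,0,0],[0,0,-0.05,0,0,0],[0,0,-0.05,0,0,0],[0,0,0,0,0,0]]]'

```text
t: 20.1
tool_pos: [0.512, -0.2354, 0.1492]
orientation: [-3.139, -0.136, 0.0]
force: [-0.1, 0.6, -1.9]
opening: 0.0596
gripper_force: 30.0
```

```bash
python3 f.py 3
```

```text
20.25 F [-0.11  0.63 -1.93] [0.26 0.34 0.52] P [ 512.08 -235.45  149.3 ] M [ 0.03 -0.    0.01]
```

Request:
arm_command --deltas '[[[0,0,-0.05,0,0,0],[0,0,-0.05,0,0,0],[0,0,0,0,0,0]]]'

```text
t: 20.5
tool_pos: [0.5124, -0.2355, 0.149]
orientation: [3.138, 0.136, 0.001]
force: [-0.6, 0.4, 3.3]
opening: 0.0593
gripper_force: 30.0
```

```bash
python3 f.py 3
```

```text
20.65 F [-1.14  1.84  4.64] [0.26 0.18 0.24] P [ 512.44 -235.5   149.03] M [ 0.45  0.25 -0.01]
```

Request:
arm_command --deltas '[[[0,0,0.04,0,0,0],[0,0,0,0,0,0]]]' --squeeze 10

```text
t: 20.82
tool_pos: [0.5123, -0.2355, 0.149]
orientation: [3.138, 0.136, 0.001]
force: [0.4, 0.9, 4.7]
opening: 0.0601
gripper_force: 10.0
```

Request:
arm_command --deltas '[[[0,0,0,0,0,0],[0,0,0,0,0,0],[0,0,0,0,0,0],[0,0,0,0,0,0],[0,0,0,0,0,0],[0,0,0,0,0,0],[0,0,0,0,0,0],[0,0,0,0,0,0]]]' --gripper 1

```text
t: 21.48
tool_pos: [0.5121, -0.2355, 0.1487]
orientation: [-3.139, -0.136, 0.0]
force: [-0.3, -0.9, -0.7]
opening: 0.0927
gripper_force: 0.0
```

Request:
arm_command --deltas '[[[0,0,0.5,0,0,0],[0,0,1,0,0,0],[0,0,1.5,0,0,0],[0,0,1.5,0,0,0],[0,0,2,0,0,0],[0,0,2,0,0,0],[0,0,2,0,0,0],[0,0,2,0,0,0],[0,0,1.5,0,0,0],[0,0,0,0,0,0],[0,0,0,0,0,0]]]'

```text
t: 22.4
tool_pos: [0.5127, -0.2358, 0.2903]
orientation: [3.137, 0.136, 0.004]
force: [-1.2, 0.2, -1.3]
opening: 0.0928
gripper_force: 0.0
```

```bash
python3 f.py 1; python3 - <<'E'
from h import *
cv2.imwrite('pics/s4.png',eyes.read_camera('side'))
E
```

```text
22.45 F [-0.38  0.06 -0.55] [0. 0. 0.] P [ 512.14 -235.5   288.74] M [0.06 0.04 0.02]
```

View pics/s4.png

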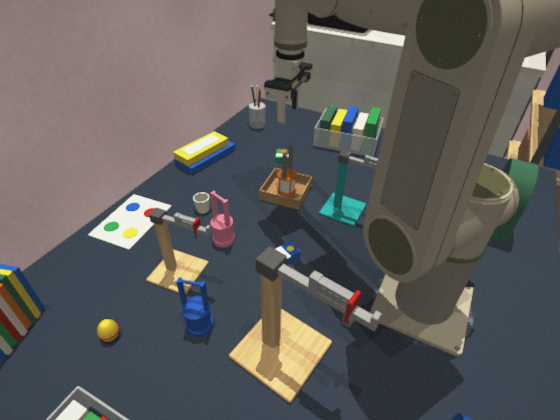

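The lantern stands upright in the box (287,183), the gripper is clear above it, and the other stock and the small stand (keeper at 196,228) are where they were. I hand in the job.

```bash
python3 -c "
from plant import ticket; print(ticket.close_job())"
```

```text
the job is handed in; nothing more can be done
None
```

The orange lantern is off the hook and standing upright inside the gift box, released, with the other stock where it was; the keeper push averaged about 6.6 N at most (single readings up to 7.2 N), and the job was handed in at about 22.5 s.

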